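# Dock the exhaust filter cassette on its interlock pin

### The arm

A 6-joint arm with a two-finger parallel gripper is mounted at the origin on the work surface. World frame = base frame: x ahead of the robot, y to its left, z up, the work surface at z = 0. Lengths are in m, angles in rad, forces in N, time in s.
With the tool pointing down it reaches from about 0.25 to 0.775 m from the base axis. Payload 4 kg.
Tool frame: the origin (TCP) lies midway between the tips of the shut fingers; the grasp point (between the pads) lies 19 mm behind it; z points along the fingers, y is the direction in which the jaws open and shut (so a half turn about z gives the same grasp; the last joint's range is limited). The gripper opens to 94 mm and grips with 3 to 60 N. Pads are 16 mm wide; open, the fingers measure 119 mm over their backs; the gripper's body (75 mm by 177 mm) begins 78 mm behind the grasp point.
Start: joints at [-1.233, 0.087, 1.371, -0, 1.684, -0.103], TCP at [0.235, -0.497, 0.206] pointing down, gripper open.
Joint ranges: [-3.1, 3.1], [-0.76, 2.03], [0.27, 2.55], [-1.08, 4.22], [0.17, 2.65], [-2.57, 2.57]. Speed limits (rad/s): [2.79, 2.79, 3.14, 3.14, 3.14, 3.14].

### API

Orientations are given as [roll, pitch, yaw] about the fixed x, y, z axes, in that order (R = Rz(yaw) Ry(pitch) Rx(roll)).
In Python, from bench import get_obs, snapshot, ticket gives the robot as it stands.
- The arm moves only by the shell command python3 -m creep 'ROWS' [OPENING]. ROWS is JSON, a list that holds one entry, the list of rows, each a list of 4 numbers: the shift along the tool's x, y, z in mm, then the turn about the tool's z in degrees. A call has 1 to 8 rows; each row shifts and turns the commanded pose from where the row before left it, along the tool's axes as they then stand; what a row does not reach is not made up. A row lasts 1/8 s, in which the tool goes at most 62.5 mm and 10.7 degrees, less where a joint would pass 70% of its speed; a pose out of reach is approached as far as the arm can. A call with a gripper value outside its range is refused whole. OPENING is the opening, from 0 (shut) to 1 (fully open), set as the call begins (- or left out, the last holds). The fingers move at their own pace and stop on an object; the grip force is fixed at half the most. Time passes only in rows, so rows that do not move let the fingers close. It gives the time, the measured TCP pose, the force and the opening at its end, in the units of the state.
- get_obs(): the state, without advancing time (a new reading comes with each control period).
- snapshot(name): name is "scene" or "top" or "wrist"; returns a dict with "color" (384x512x3 uint8, red, green, blue), "depth" (384x512 float32, m along the optical axis (not along the pixel's ray), 0 where there is no reading), "fx", "fy", "cx", "cy" (pixels), "distortion" ([k1, k2, p1, p2, k3] as OpenCV has them; the pictures are not rectified), "extrinsics" (4x4, takes a point from world to camera coordinates). Camera axes: x right, y down, z forward; pixel columns grow to the right and rows downward; lengths in m; the calibration is good to about 2 mm. A picture is of the moment at which its call begins.
- ticket.close_job(): hands the job in, once; it reports no verdict.
The state is a dict: "time": time; "joint_positions": joint angles; "qvel": joint speeds; "joint_torque": joint torques, N m; "tool_pos": TCP position; "ee_rot": TCP orientation; "wrist_force": force on the tool from outside, world axes, zero at the start; "wrist_torque": the same for the moment, N m; "width": finger opening in m.
Only numpy, scipy, OpenCV 4.12 (cv2) and the standard library are available. Lean on these libraries where they do the work, as an engineer would, in place of code of your own. Each camera call takes 0.05 s, during which the arm holds its last target. There are 200 camera calls.

### The job

The laser cutter will not start until its filter cassette holds in the sensing pin of the filter dock. Lift the cassette by its handle, set it flat on the open end of the dock between the guides, and push it along to the backstop until the catch springs up behind it, so that it stays there with the pin held in when you let go. Feel for the stop: do not ram or drop the cassette, and leave the other things on the bench where they are.

Things in the scene. Friction and masses are not known exactly. Their poses are not given: they have to be found in the camera images.
- cassette_center (a point): Centre of the loose filter cassette's block, half-way up its 40 mm height. Aluminium block with dark slots, 120 mm long (x), 84 mm wide (y), about 0.6 kg, upright on the bench. On top, in the middle, a black bar handle 80 mm long (x), 16 mm wide (y), underside 18 mm and top 32 mm above the block's top, on two posts. Both ends are alike: either may go in first.
- dock: Filter dock fixed to the bench. Origin: on the bench, on the channel's centre line. x points along the channel from the open end to the backstop, z up. Flat grey deck, top 20 mm above the bench, 136 mm wide (y), from x = -180 to 190 mm.
- channel_mouth (a point): Where the channel begins: on the deck's top (20 mm up), on the centre line, 70 mm before the dock's origin; axes as the dock's. From here to the far end run two aluminium guides, 22 mm high, inner faces at y = +-46 mm (channel 92 mm wide). Flared lead-ins reach 42 mm back from here; the 68 mm of deck before them is open.
- backstop_middle (a point): Middle of the range of the backstop, on the deck's top: dock x = 125 mm. Axes as the dock's. The black backstop, 34 mm high, stands across the channel; its face lies here give or take 25 mm: set differently each time and NOT reported, so feel for it. It is clamped, a hard stop. Pin and catch are set along with it.
- pin (a joint): Steel sensing pin, 14 mm diameter, standing 14 mm out of the middle of the backstop's face towards the open end, 18 mm above the deck. Value in m: 0 = out, 0.014 = in, flush with the face. Sprung: 2 N at first, 6 N when flush. With the cassette held by the catch it reads about 0.0105.
- catch (a joint): Two sprung steel teeth in the deck (y = +-34 mm, 12 mm wide, free between), 8 mm high, ramped towards the open end; their upright faces are 123.5 mm before the backstop's face. In m: 0 = up, 0.008 = down under the cassette, which runs over them and is caught when within 3.5 mm of the face. Sliding takes 3 to 8 N, the springs add up to 8 N, then comes the hard stop.
- driver_grip (a point): Bystander: screwdriver lying on the bench, point on its handle.
- spanner_grip (a point): Bystander: spanner lying on the bench, point on its shaft.
- screw_jar: Bystander: jar, 64 mm diameter, 80 mm high, origin under its centre.
Mind the look-alikes: they are no part of the job. Leave any orange look-alike of the part that bears cassette_center alone.

How it is judged:
At the end, for the whole second after the job is handed in: The cassette rests by itself flat on the dock's deck (tilt under 0.06 rad, centre 36 to 45 mm above the bench) in the channel (centre within 9 mm of the centre line, lined up within 0.12 rad), the pin held in by more than 8 mm and the catch up behind the cassette (less than 3 mm down) (value of joint pin above 0.008 m and value of joint catch below 0.003 m and angle between cassette_center's own z axis and vertical below 0.06 rad and angle between the x axis of cassette_center and the x axis of dock, either way round below 0.12 rad and y of cassette_center in the frame of dock between -0.009 and 0.009 m and z of cassette_center in the frame of dock between 0.036 and 0.045 m and linear speed of cassette below 0.01 m/s); the robot touches nothing.
It fails at once if The cassette is rammed, dropped or forced onto the dock: more than 50 N between them (contact force between cassette and dock above 50 N).
It fails at once if The driver is moved more than 30 mm (distance of driver_grip from where it was at the start of the episode above 0.03 m).
It fails at once if The spanner is moved more than 30 mm (distance of spanner_grip from where it was at the start of the episode above 0.03 m).
It fails at once if The screw_jar is moved more than 30 mm (distance of screw_jar from where it was at the start of the episode above 0.03 m).
It also fails if it takes over 53 s, if anything falls off the work surface, if the arm or the gripper's body presses on something with over 40 N, if the wrist force passes 120 N, or if a joint passes its speed limit or range.

## Working session

There is one attempt and no reset: what is moved stays moved. The work goes in short steps, Python scripts to look and compute and a shell command to move; the robot and the scene stay as the last step left them, time stands still between calls to the robot, and variables do not carry over. Pictures are saved under pics/ and viewed, on a budget of 10 in all, crops included, one or two more only if the job needs it, and the job is handed in when it is done.

```bash
mkdir -p pics
cat > h.py <<'E'
import numpy as np,cv2,pickle
from bench import get_obs,snapshot,ticket
def snap(name,tag):
    s=snapshot(name); pickle.dump(s,open(f'pics/{tag}.pkl','wb')); cv2.imwrite(f'pics/{tag}.png',s['color'][:,:,::-1]); return s
def load(tag): return pickle.load(open(f'pics/{tag}.pkl','rb'))
def rays(s,uv):
    K=np.array([[s['fx'],0,s['cx']],[0,s['fy'],s['cy']],[0,0,1.]])
    return cv2.undistortPoints(np.array(uv,float).reshape(-1,1,2),K,np.array(s['distortion'],float)).reshape(-1,2)
def depthpt(s,uv):
    E=np.array(s['extrinsics']);r=rays(s,uv);o=[]
    for (u,v),(x,y) in zip(uv,r):
        d=s['depth'][int(round(v)),int(round(u))]; o.append(E[:3,:3].T@(np.array([x*d,y*d,d])-E[:3,3]))
    return np.array(o)
def atz(s,uv,z):
    E=np.array(s['extrinsics']);r=rays(s,uv);C=-E[:3,:3].T@E[:3,3];o=[]
    for x,y in r:
        w=E[:3,:3].T@np.array([x,y,1]); o.append(C+w*(z-C[2])/w[2])
    return np.array(o)
def crop(s,x0,y0,x1,y1,f,name):
    cv2.imwrite(f'pics/{name}.png',cv2.resize(s['color'][y0:y1,x0:x1,::-1],None,fx=f,fy=f,interpolation=cv2.INTER_CUBIC))
E
python3 -c "
from h import *
s=snap('top','top0');t=snap('scene','scene0')
print(get_obs())
print(s['extrinsics'],t['extrinsics'])
"
```

```text
{'time': 0.1, 'joint_positions': array([-1.23311978e+00,  8.79041279e-02,  1.37209341e+00, -2.97241595e-05,
        1.68359371e+00, -1.03079602e-01]), 'qvel': array([-0.00169509, -0.00151632, -0.00309501, -0.00227342, -0.00104021,
        0.0003994 ]), 'joint_torque': array([ 2.04893986e-03, -3.41253233e+01, -3.03301048e+01,  7.20602763e-02,
        3.03718122e-02, -9.37126038e-05]), 'tool_pos': array([ 0.23447589, -0.49697191,  0.20441356]), 'ee_rot': array([-3.13960162e+00, -1.76265089e-04,  4.40752658e-01]), 'wrist_force': array([ 0.20971917, -0.91353889,  0.44442361]), 'wrist_torque': array([-0.01516348, -0.02277848, -0.00590171]), 'width': 0.09401992431262221}
[[ 0.0116578  -0.99983674 -0.01380553 -0.08280826]
 [-0.98838209 -0.00942965 -0.15169683  0.4911809 ]
 [ 0.15154189  0.01541359 -0.98833065  0.93282677]
 [ 0.          0.          0.          1.        ]] [[ 0.29937671  0.95396779 -0.01786151 -0.07573257]
 [ 0.65982924 -0.22051893 -0.71832915 -0.28798007]
 [-0.68920168  0.20326547 -0.69547408  1.71316395]
 [ 0.          0.          0.          1.        ]]
```

View pics/top0.png

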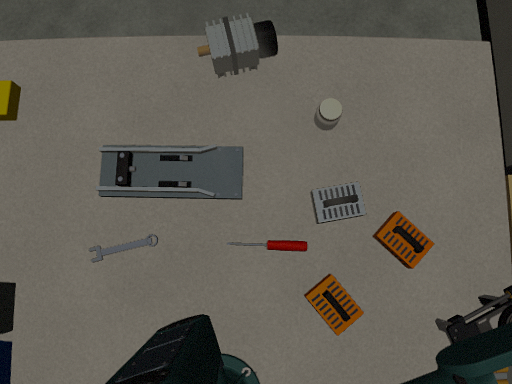

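View pics/scene0.png

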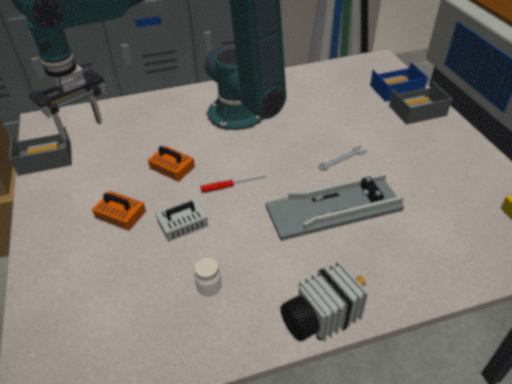

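The top view shows the aluminium cassette at (340,202) and orange look-alikes at (335,303) and (404,240). The dock runs from its open end at x≈243 to the backstop at x≈124. The jar is at (329,112), the screwdriver at (288,245) and the spanner at (125,247). The aluminium block with dark slots fits the description, so I'll confirm it in an enlarged crop.

```bash
python3 -c "
from h import *
s=load('top0'); crop(s,90,130,250,210,5,'c_dock'); crop(s,295,165,385,235,8,'c_cas')
"
```

```text
(no output)
```

View pics/c_dock.png

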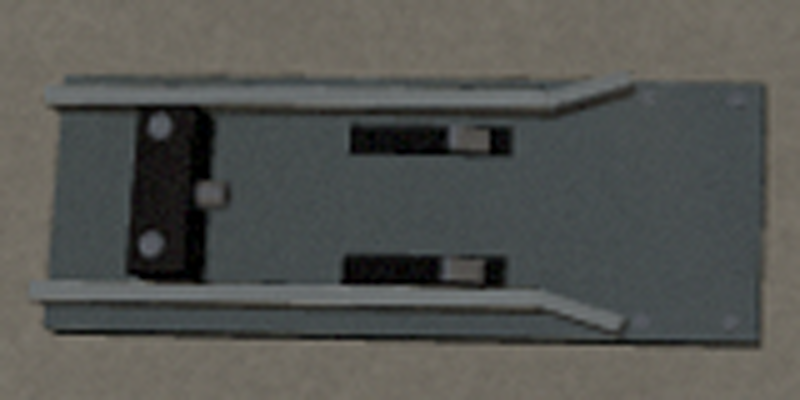

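View pics/c_cas.png

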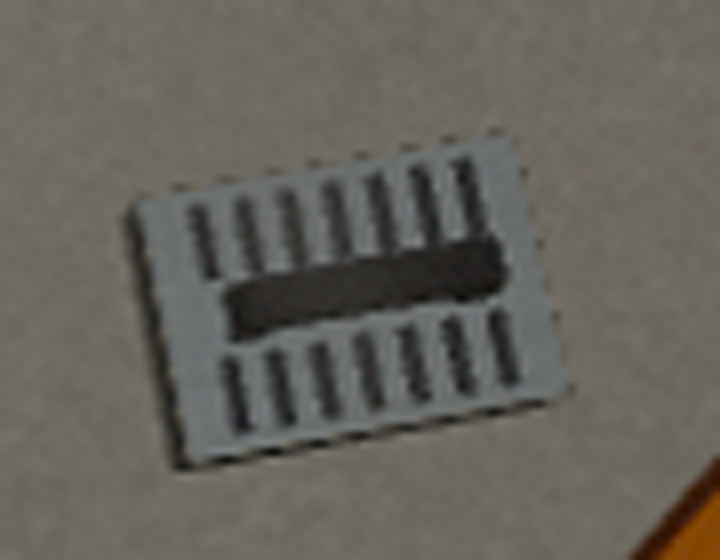

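The crops confirm the aluminium cassette with its black bar handle. Its corners in the crop are about (140,200), (508,138), (570,392) and (185,462). The dock's open-end corners are at (764,83) and (760,345), and the guides run along rows ~98 and ~296.

```bash
cat > m.py <<'E'
from h import *
np.set_printoptions(precision=4,suppress=True)
s=load('top0')
E=s['extrinsics'];print('cam',-E[:3,:3].T@E[:3,3])
f=lambda L,x0,y0,k:[(x0+(u+.5)/k-.5,y0+(v+.5)/k-.5) for u,v in L]
cas=f([(140,200),(508,138),(570,392),(185,462)],295,165,8)
C=atz(s,cas,.04)[:,:2];print(C,'centre',C.mean(0),'edges',[np.linalg.norm(C[i]-C[i-3]) for i in range(4)])
d=C[0]-C[1]+C[3]-C[2];print('yaw',np.arctan2(d[1],d[0]))
hd=f([(227,290),(500,240),(505,295),(232,340)],295,165,8)
H=atz(s,hd,.072)[:,:2];print('handle',H.mean(0)); d=H[0]-H[1]+H[3]-H[2];print('yaw',np.arctan2(d[1],d[0]),np.linalg.norm(d)/2)
print('depth h',depthpt(s,[np.mean(hd,0)]),depthpt(s,f([(280,400),(430,330),(330,180)],295,165,8)))
D=atz(s,f([(764,83),(760,345),(45,330)],90,130,5),.02)[:,:2];print('deck',D,np.linalg.norm(D[0]-D[1]),np.linalg.norm(D[1]-D[2]))
G=atz(s,f([(50,97),(550,100),(35,291),(540,300)],90,130,5),.042)[:,:2];print('guide',G)
for a,b in((D[1],D[2]),(G[1],G[0]),(G[3],G[2])): print('dockyaw',np.arctan2(*(b-a)[::-1]))
print('mouth c',(G[1]+G[3])/2,'open c',(D[0]+D[1])/2, 'width',np.linalg.norm(G[1]-G[3]))
B=atz(s,f([(212,110),(204,280)],90,130,5),.054)[:,:2];print('backstop face top',B,B.mean(0))
print('depth deck',depthpt(s,f([(650,200),(300,200),(400,230)],90,130,5)))
J=atz(s,[(330,108)],.08);print('jar',J); print('driver',atz(s,[(288,245),(228,243)],.015))
E
python3 m.py
```

```text
cam [ 0.3451 -0.0925  0.9953]
[[ 0.5055 -0.2236]
 [ 0.5262 -0.3388]
 [ 0.447  -0.3557]
 [ 0.4245 -0.2366]] centre [ 0.4758 -0.2887] edges [np.float64(0.11695112526297331), np.float64(0.08102660040045716), np.float64(0.1212387749521484), np.float64(0.08205441248549034)]
yaw 1.7530423578790415
handle [ 0.4733 -0.2866]
yaw 1.7519350632719577 0.08349882990434594
depth h [[ 0.4728 -0.2859  0.075 ]] [[ 0.4435 -0.2656  0.0425]
 [ 0.4658 -0.3128  0.04  ]
 [ 0.5118 -0.2821  0.0432]]
deck [[ 0.6204 -0.0486]
 [ 0.4841 -0.0487]
 [ 0.4882  0.3194]] 0.1362932297279286 0.3681891067145873
guide [[0.6057 0.3168]
 [0.6047 0.0583]
 [0.5048 0.3168]
 [0.5024 0.0598]]
dockyaw 1.5597113954482194
dockyaw 1.5670744995929329
dockyaw 1.5616503253564293
mouth c [0.5536 0.0591] open c [ 0.5523 -0.0486] width 0.10226424787023498
backstop face top [[0.5957 0.2272]
 [0.509  0.2258]] [0.5523 0.2265]
depth deck [[0.5581 0.0086 0.021 ]
 [0.5569 0.1892 0.0208]
 [0.5414 0.1363 0.0217]]
jar [[ 0.7029 -0.2653  0.08  ]]
driver [[ 0.3693 -0.1658  0.015 ]
 [ 0.3727 -0.0163  0.015 ]]
```

```bash
python3 -m creep '[[[38,-11,0,0],[38,-11,0,0],[38,-11,0,0],[38,-11,0,0],[38,-11,0,0],[38,-11,0,0],[38,-11,0,0],[38,-11,0,0]]]' 1; python3 -m creep '[[[0,0,5,-9.4],[0,0,5,-9.4],[0,0,5,-9.4],[0,0,5,-9.4],[0,0,5,-9.4],[0,0,5,-9.4],[0,0,5,-9.4],[0,0,5,-9.4]]]'
cat > t.py <<'E'
import sys
from h import *
# python t.py x y z yaw : shift in tool axes (mm) and turn (deg) still to go
x,y,z,yaw=map(float,sys.argv[1:5]);o=get_obs();p=np.array([x,y,z])-o['tool_pos']
from scipy.spatial.transform import Rotation as R
T=R.from_euler('xyz',o['ee_rot'])
print('t',round(o['time'],2),'pos',o['tool_pos'].round(4),'rot',o['ee_rot'].round(3),'F',o['wrist_force'].round(1),'w',round(o['width'],4),'q6',o['joint_positions'][5].round(2))
print('go',(T.inv().apply(p)*1000).round(1),'turn',np.degrees(o['ee_rot'][2]-yaw).round(2))
E
python3 t.py .474 -.287 .047 1.752; python3 -c "
from h import *
snap('wrist','w1')"
```

```text
time: 1.1
tool_pos: [0.4727, -0.287, 0.2049]
ee_rot: [-3.141, 0.001, 0.441]
wrist_force: [-0.6, -1.0, 0.2]
width: 0.0935
time: 2.1
tool_pos: [0.4718, -0.2879, 0.1646]
ee_rot: [-3.141, -0.001, 1.759]
wrist_force: [-0.2, 0.0, -0.1]
width: 0.0942
t 2.1 pos [ 0.4718 -0.2879  0.1646] rot [-3.141e+00 -1.000e-03  1.759e+00] F [-0.2  0.  -0.1] w 0.0942 q6 -0.84
go [  0.4   2.5 117.6] turn 0.39
```

View pics/w1.png

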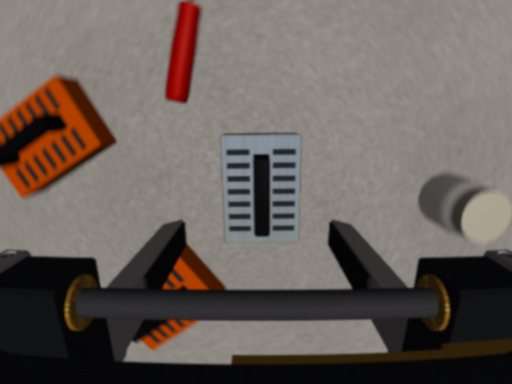

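The wrist view shows the handle between the fingers, spanning columns 254–270 and rows 154–237, nearly aligned with the tool. I'll compute its position from this view.

```bash
python3 -c "
from h import *
s=load('w1')
P=atz(s,[(261.5,154),(262,236.5)],.072);print(P,P.mean(0),np.arctan2(*(P[0]-P[1])[1::-1]),np.linalg.norm(P[0]-P[1]))
Q=atz(s,[(221,135),(299,134),(301,241),(223,242)],.04);print(Q.mean(0));d=Q[0]+Q[1]-Q[2]-Q[3];print(np.arctan2(d[1],d[0]),np.linalg.norm(d)/2)
"; python3 t.py .475 -.287 .047 1.75
```

```text
[[ 0.46786407 -0.24598559  0.072     ]
 [ 0.48401062 -0.32634607  0.072     ]] [ 0.47593735 -0.28616583  0.072     ] 1.769082580974978 0.08196656598359371
[ 0.47596893 -0.28774576  0.04      ]
1.780725935898033 0.11774399377665143
t 2.15 pos [ 0.4714 -0.2877  0.1638] rot [-3.140e+00 -2.000e-03  1.762e+00] F [-0.4  0.2 -1.3] w 0.0937 q6 -0.84
go [ -0.2   3.9 116.8] turn 0.69
```

```bash
python3 -m creep '[[[0,3.5,15,0],[0,0,20,0],[0,0,20,0],[0,0,20,0],[0,0,15,0],[0,0,12,0],[0,0,8,0],[0,0,6,0]]]'; python3 t.py .475 -.287 .047 1.76;python3 -m creep '[[[0,0,0,0],[0,0,0,0],[0,0,0,0],[0,0,0,0],[0,0,0,0],[0,0,0,0]]]' 0; python3 t.py .475 -.287 .047 1.76
```

```text
time: 3.15
tool_pos: [0.4757, -0.2877, 0.0493]
ee_rot: [3.141, 0.0, 1.753]
wrist_force: [1.1, -0.1, 0.7]
width: 0.0944
t 3.15 pos [ 0.4757 -0.2877  0.0493] rot [3.141 0.    1.753] F [ 1.1 -0.1  0.7] w 0.0944 q6 -0.83
go [ 0.8 -0.6  2.3] turn -0.4
time: 3.9
tool_pos: [0.4755, -0.2875, 0.0495]
ee_rot: [3.142, 0.0, 1.753]
wrist_force: [-0.0, 0.3, -0.0]
width: 0.0369
t 3.9 pos [ 0.4755 -0.2875  0.0495] rot [3.142 0.    1.753] F [-0.   0.3 -0. ] w 0.0369 q6 -0.83
go [ 0.6 -0.4  2.5] turn -0.39
```

Still closing, so I'll wait and then lift.

```bash
python3 -m creep '[[[0,0,0,0],[0,0,0,0],[0,0,0,0],[0,0,0,0],[0,0,0,0]]]' 0; python3 -m creep '[[[0,0,-5,0],[0,0,-10,0],[0,0,-15,0],[0,0,-15,0],[0,0,-10,0],[0,0,-5,0],[0,0,0,0]]]'; python3 t.py .5525 -.03 .115 1.563
```

```text
time: 4.53
tool_pos: [0.4761, -0.2874, 0.0495]
ee_rot: [3.14, 0.0, 1.753]
wrist_force: [3.8, -0.5, -1.5]
width: 0.0158
time: 5.4
tool_pos: [0.4756, -0.2876, 0.1099]
ee_rot: [3.141, 0.001, 1.753]
wrist_force: [-0.1, 0.8, -7.5]
width: 0.0155
t 5.4 pos [ 0.4756 -0.2876  0.1099] rot [3.141e+00 1.000e-03 1.753e+00] F [-0.1  0.8 -7.5] w 0.0155 q6 -0.83
go [239.4 122.3  -5.2] turn 10.91
```

```bash
python3 -m creep '[[[12,6,-5,0],[24,11,-5,0],[38,18,0,0],[48,23,0,0],[52,25,0,0],[46,22,0,0],[30,14,0,0],[19,9,0,0]]]';python3 -m creep '[[[0,0,0,1.5],[0,0,0,3],[0,0,0,3],[0,0,0,2],[0,0,0,1.4],[0,0,0,0]]]'; python3 t.py .5528 .016 .072 1.563; python3 -c "
from h import *
s=snap('top','top1');crop(s,130,100,290,220,5,'c1');s=snap('scene','scene1')
crop(s,210,110,430,270,3,'c2')"
```

```text
time: 6.4
tool_pos: [0.5522, 0.0034, 0.1191]
ee_rot: [-3.141, -0.001, 1.756]
wrist_force: [-1.2, -1.0, -7.2]
width: 0.0159
time: 7.15
tool_pos: [0.5525, 0.0001, 0.1194]
ee_rot: [-3.141, 0.0, 1.563]
wrist_force: [0.1, -0.1, -7.4]
width: 0.0153
t 7.15 pos [5.525e-01 1.000e-04 1.194e-01] rot [-3.141  0.     1.563] F [ 0.1 -0.1 -7.4] w 0.0153 q6 -0.09
go [15.9  0.2 47.4] turn -0.02
```

View pics/c2.png

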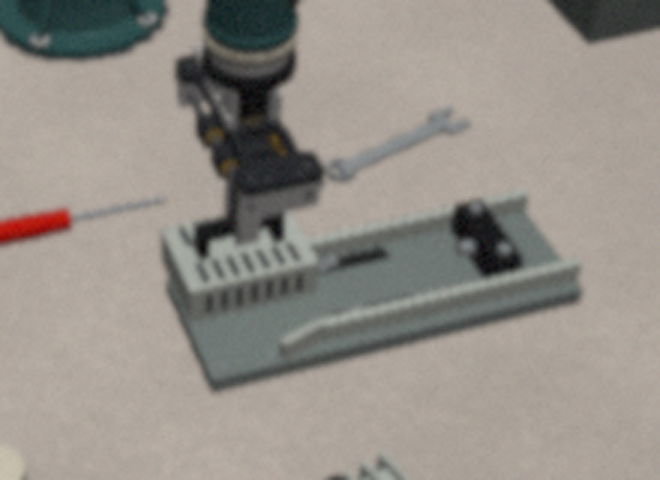

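The cassette hangs level over the open end and in line with the channel. Next I move forward, lower it, then feel for the deck.

```bash
python3 -m creep '[[[5,0,4,0],[6,0,8,0],[5,0,10,0],[0,0,10,0],[0,0,7,0],[0,0,4,0],[0,0,1,0],[0,0,0,0]]]'; python3 t.py .5528 .016 .0695 1.563;  python3 -m creep '[[[0,0,1,0],[0,0,1,0],[0,0,0,0]]]'
```

```text
time: 8.25
tool_pos: [0.5529, 0.0161, 0.0758]
ee_rot: [3.141, 0.0, 1.563]
wrist_force: [-0.1, -1.0, -7.1]
width: 0.0159
t 8.25 pos [0.5529 0.0161 0.0758] rot [3.141 0.    1.563] F [-0.1 -1.  -7.1] w 0.0159 q6 -0.07
go [-0.1 -0.2  6.3] turn -0.01
time: 8.62
tool_pos: [0.5526, 0.0162, 0.0734]
ee_rot: [-3.141, 0.0, 1.563]
wrist_force: [0.3, 0.3, -6.8]
width: 0.0157
```

```bash
python3 -m creep '[[[0,0,1,0],[0,0,1,0],[0,0,0,0]]]';  python3 -m creep '[[[0,0,1,0],[0,0,0,0]]]';  python3 -m creep '[[[0,0,0.5,0],[0,0,0,0]]]'; python3 -c "
from h import *
s=snap('wrist','w2')"
```

```text
time: 9.0
tool_pos: [0.5526, 0.0162, 0.0713]
ee_rot: [-3.141, 0.0, 1.563]
wrist_force: [-0.3, -0.1, -7.3]
width: 0.016
time: 9.25
tool_pos: [0.5526, 0.0162, 0.0703]
ee_rot: [-3.141, 0.0, 1.563]
wrist_force: [0.8, 1.5, -7.3]
width: 0.0159
time: 9.5
tool_pos: [0.5527, 0.0162, 0.0699]
ee_rot: [-3.142, 0.0, 1.563]
wrist_force: [-0.6, 0.1, -7.0]
width: 0.0159
```

View pics/w2.png

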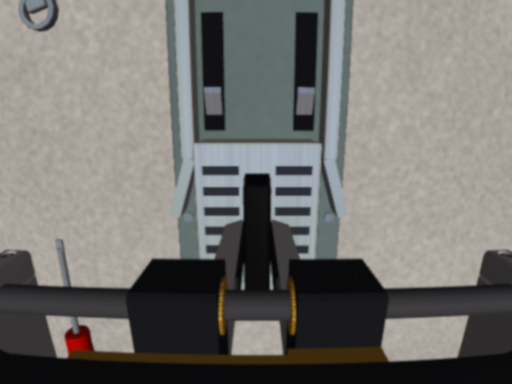

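The wrist view shows the cassette's front (columns 194–322, row 143) centred between the guides (about 191–326), just short of the catch teeth at row ~100. I'll keep lowering.

```bash
for i in 1; do python3 -m creep '[[[0,0,0.5,0],[0,0,0,0]]]'; python3 -m creep '[[[0,0,0.5,0],[0,0,0,0]]]';python3 -m creep '[[[0,0,0.5,0],[0,0,0,0]]]'; done
```

```text
time: 9.8
tool_pos: [0.5528, 0.0163, 0.0696]
ee_rot: [3.141, 0.0, 1.563]
wrist_force: [0.3, 0.7, -7.2]
width: 0.016
time: 10.05
tool_pos: [0.553, 0.0163, 0.0695]
ee_rot: [3.141, 0.0, 1.563]
wrist_force: [-0.3, 0.3, -3.7]
width: 0.016
time: 10.3
tool_pos: [0.553, 0.0163, 0.0695]
ee_rot: [3.141, 0.0, 1.563]
wrist_force: [-1.9, 0.4, -0.2]
width: 0.0156
```

On the deck: the force dropped from 7 N to about 0. Now I slide forward in moderate steps.

```bash
python3 -m creep '[[[2,0,0,0],[3,0,0,0],[4,0,0,0],[5,0,0,0],[5,0,0,0],[5,0,0,0],[3,0,0,0],[2,0,0,0]]]'; python3 -m creep '[[[3,0,0,0],[5,0,0,0],[6,0,0,0],[6,0,0,0],[6,0,0,0],[6,0,0,0],[5,0,0,0],[4,0,0,0]]]'; python3 t.py .554 .160 .0695 1.563
```

```text
time: 11.3
tool_pos: [0.5543, 0.0434, 0.0695]
ee_rot: [3.138, 0.004, 1.563]
wrist_force: [-0.2, -6.1, 1.2]
width: 0.0157
time: 12.3
tool_pos: [0.5545, 0.0849, 0.0695]
ee_rot: [3.139, 0.003, 1.563]
wrist_force: [-0.4, -5.6, 2.3]
width: 0.016
t 12.3 pos [0.5545 0.0849 0.0695] rot [3.139e+00 3.000e-03 1.563e+00] F [-0.4 -5.6  2.3] w 0.016 q6 0.06
go [75.1 -1.1 -0.2] turn -0.01
```

```bash
python3 -m creep '[[[4,0,0,0],[5,0,0,0],[6,0,0,0],[6,0,0,0],[6,0,0,0],[5,0,0,0],[4,0,0,0],[3,0,0,0]]]'; python3 -m creep '[[[2,0,0,0],[3,0,0,0],[3,0,0,0],[3,0,0,0],[3,0,0,0],[2,0,0,0],[2,0,0,0],[2,0,0,0]]]'; python3 t.py .554 .160 .0695 1.563
```

```text
time: 13.3
tool_pos: [0.5547, 0.1239, 0.0695]
ee_rot: [3.139, 0.003, 1.563]
wrist_force: [0.3, -5.6, 1.5]
width: 0.0159
time: 14.3
tool_pos: [0.5549, 0.1438, 0.0695]
ee_rot: [3.139, 0.003, 1.563]
wrist_force: [-0.1, -5.9, 1.7]
width: 0.0157
t 14.3 pos [0.5549 0.1438 0.0695] rot [3.139e+00 3.000e-03 1.563e+00] F [-0.1 -5.9  1.7] w 0.0157 q6 0.17
go [16.2 -1.  -0. ] turn -0.03
```

```bash
python3 -m creep '[[[1.5,0,0,0],[1.5,0,0,0],[1.5,0,0,0],[1.5,0,0,0],[1,0,0,0],[1,0,0,0]]]'; python3 -m creep '[[[1,0,0,0],[1,0,0,0],[1,0,0,0],[1,0,0,0],[1,0,0,0]]]'; python3 -m creep '[[[1,0,0,0],[1,0,0,0],[1,0,0,0],[1,0,0,0]]]'
```

```text
time: 15.05
tool_pos: [0.5549, 0.1518, 0.0695]
ee_rot: [3.139, 0.003, 1.563]
wrist_force: [0.7, -5.4, 2.1]
width: 0.0159
time: 15.68
tool_pos: [0.555, 0.1568, 0.0696]
ee_rot: [3.139, 0.003, 1.562]
wrist_force: [0.4, -5.5, 2.1]
width: 0.0154
time: 16.18
tool_pos: [0.555, 0.1608, 0.0695]
ee_rot: [3.139, 0.003, 1.562]
wrist_force: [0.4, -5.6, 2.4]
width: 0.0157
```

```bash
for k in 1; do python3 -m creep '[[[1,0,0,0],[1,0,0,0],[1,0,0,0],[1,0,0,0]]]'; python3 -m creep '[[[1,0,0,0],[1,0,0,0],[1,0,0,0]]]'; python3 -m creep '[[[1,0,0,0],[1,0,0,0],[1,0,0,0]]]'; done
```

```text
time: 16.68
tool_pos: [0.555, 0.1637, 0.0698]
ee_rot: [3.139, 0.005, 1.562]
wrist_force: [0.2, -7.2, 1.4]
width: 0.0159
time: 17.05
tool_pos: [0.555, 0.1664, 0.0698]
ee_rot: [3.139, 0.005, 1.562]
wrist_force: [-0.3, -9.1, 3.2]
width: 0.0155
time: 17.42
tool_pos: [0.5551, 0.169, 0.0699]
ee_rot: [3.139, 0.006, 1.562]
wrist_force: [-1.2, -9.3, 4.0]
width: 0.0159
```

The pin was met at y≈0.162, so the stop should be near 0.176.

```bash
python3 -m creep '[[[1,0,0,0],[1,0,0,0],[1,0,0,0]]]'; python3 -m creep '[[[0.7,0,0,0],[0.7,0,0,0],[0.7,0,0,0]]]'; python3 -m creep '[[[0.6,0,0,0],[0.6,0,0,0],[0,0,0,0]]]'
```

```text
time: 17.8
tool_pos: [0.5551, 0.1716, 0.07]
ee_rot: [3.139, 0.007, 1.562]
wrist_force: [-0.8, -10.2, 4.4]
width: 0.0158
time: 18.18
tool_pos: [0.5551, 0.1734, 0.07]
ee_rot: [3.139, 0.008, 1.562]
wrist_force: [-1.6, -11.5, 4.2]
width: 0.0157
time: 18.55
tool_pos: [0.5551, 0.1748, 0.0697]
ee_rot: [3.139, 0.007, 1.562]
wrist_force: [-1.4, -10.5, 4.4]
width: 0.0159
```

```bash
python3 -m creep '[[[0.6,0,0,0],[0.6,0,0,0],[0,0,0,0]]]'; python3 -m creep '[[[0.6,0,0,0],[0.6,0,0,0],[0,0,0,0]]]'
```

```text
time: 18.92
tool_pos: [0.5551, 0.1757, 0.0698]
ee_rot: [3.139, 0.008, 1.562]
wrist_force: [-1.4, -11.5, 4.8]
width: 0.016
time: 19.3
tool_pos: [0.5551, 0.1767, 0.0698]
ee_rot: [3.139, 0.008, 1.562]
wrist_force: [-1.2, -11.4, 5.0]
width: 0.0156
```

```bash
python3 -m creep '[[[0.6,0,0,0],[0.6,0,0,0],[0,0,0,0]]]'; python3 -m creep '[[[0.6,0,0,0],[0,0,0,0]]]'; python3 -m creep '[[[0.6,0,0,0],[0,0,0,0]]]'
```

```text
time: 19.68
tool_pos: [0.5551, 0.1773, 0.0699]
ee_rot: [3.139, 0.009, 1.561]
wrist_force: [-1.0, -13.4, 4.9]
width: 0.016
time: 19.92
tool_pos: [0.5551, 0.1773, 0.07]
ee_rot: [3.139, 0.01, 1.561]
wrist_force: [-1.8, -14.8, 5.1]
width: 0.0154
time: 20.18
tool_pos: [0.555, 0.1774, 0.07]
ee_rot: [3.14, 0.011, 1.561]
wrist_force: [-1.8, -14.8, 6.1]
width: 0.0157
```

Hard stop at y=0.1774: position stalls while the force rises to 15 N. I'll ease the load off, release and check.

```bash
python3 -m creep '[[[-1,0,-0.5,0],[-1,0,-0.5,0],[-1,0,0,0],[-1,0,0,0],[-1,0,0,0],[0,0,0,0]]]'; python3 -m creep '[[[-1,0,0,0],[-1,0,0,0],[0,0,0,0]]]'
```

```text
time: 20.92
tool_pos: [0.5549, 0.1767, 0.0695]
ee_rot: [3.14, 0.003, 1.562]
wrist_force: [1.5, -4.7, -1.1]
width: 0.0158
time: 21.3
tool_pos: [0.5546, 0.1763, 0.0696]
ee_rot: [3.14, 0.0, 1.563]
wrist_force: [1.8, -3.1, -2.7]
width: 0.016
```

```bash
python3 -m creep '[[[-1,0,0,0],[-1,0,0,0],[0,0,0,0]]]'; python3 -m creep '[[[-1,0,0,0],[-1,0,0,0],[0,0,0,0]]]'; python3 -c "
from h import *
s=snap('wrist','w3');s=snap('scene','scene3');crop(s,260,150,430,260,4,'c3')"
```

```text
time: 21.68
tool_pos: [0.5542, 0.1746, 0.0695]
ee_rot: [3.141, -0.001, 1.563]
wrist_force: [2.5, -1.9, -2.4]
width: 0.0161
time: 22.05
tool_pos: [0.5538, 0.1736, 0.0696]
ee_rot: [3.142, -0.002, 1.564]
wrist_force: [2.4, 2.8, -1.8]
width: 0.0155
```

View pics/c3.png

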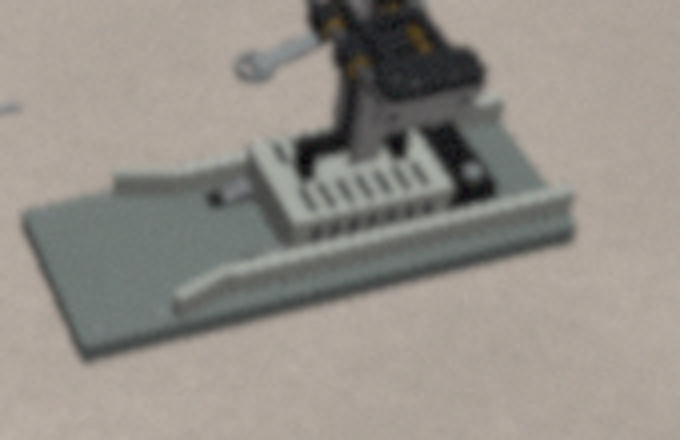

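The light tooth stands up in its slot right behind the cassette, at crop (235,190). A backward pull meets resistance at 0.1736, 3.8 mm off the stop, which fits the catch. Releasing.

```bash
python3 -m creep '[[[0.5,0,0,0],[0,0,0,0],[0,0,0,0],[0,0,0,0],[0,0,0,0],[0,0,0,0],[0,0,0,0],[0,0,0,0]]]' 0.6; python3 -m creep '[[[0,0,-5,0],[0,0,-10,0],[0,0,-15,0],[0,0,-20,0],[0,0,-20,0],[0,0,-20,0],[0,0,-15,0],[0,0,-5,0]]]'; python3 -c "
from h import *
s=snap('wrist','w4');print(s['extrinsics'])"
```

```text
time: 23.15
tool_pos: [0.5539, 0.1728, 0.0694]
ee_rot: [-3.142, 0.0, 1.563]
wrist_force: [0.2, 0.7, -0.5]
width: 0.0565
time: 24.15
tool_pos: [0.5546, 0.173, 0.1814]
ee_rot: [3.139, -0.0, 1.563]
wrist_force: [-0.6, 0.1, -0.6]
width: 0.0565
[[ 9.99968590e-01 -7.53575596e-03  2.45603641e-03 -5.53256236e-01]
 [-7.91035202e-03 -9.68277316e-01  2.49752808e-01  1.52675808e-01]
 [ 4.96048133e-04 -2.49764392e-01 -9.68306513e-01  4.09781469e-01]
 [ 0.00000000e+00  0.00000000e+00  0.00000000e+00  1.00000000e+00]]
```

View pics/w4.png

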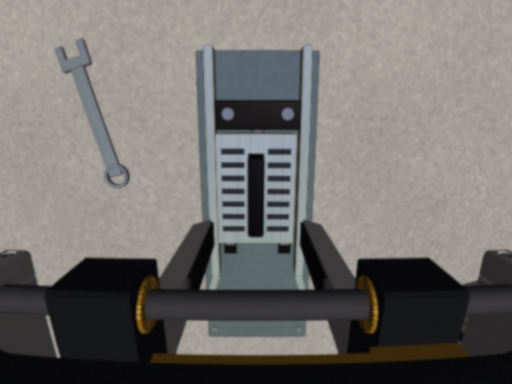

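The cassette sits against the backstop, centred and straight, with the handle at columns 249–264. The teeth are hidden behind the block from this angle, so I'll check from the top camera, which looks from the open end.

```bash
python3 -m creep '[[[0,10,-10,0],[0,30,-10,0],[0,40,-10,0],[0,40,0,0],[0,40,0,0],[0,30,0,0],[0,10,0,0],[0,0,0,0]]]'; python3 -c "
from h import *
s=snap('top','top5');a=cv2.resize(s['color'][130:210,90:250,::-1],None,fx=5,fy=5,interpolation=cv2.INTER_CUBIC)
cv2.imwrite('pics/c5.png',a)"
```

```text
time: 25.2
tool_pos: [0.7541, 0.171, 0.2069]
ee_rot: [-3.138, 0.001, 1.563]
wrist_force: [-0.3, -0.3, -0.3]
width: 0.0564
```

View pics/c5.png

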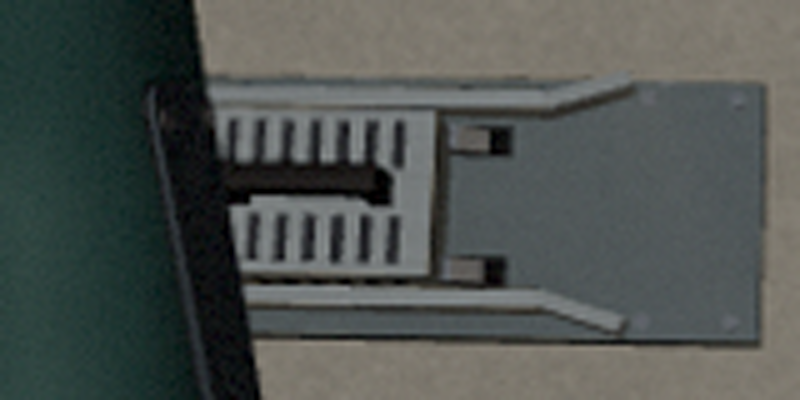

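Both teeth show at (470,140) and (465,270), directly behind the block and where they stood when up at the start. The gripper is clear, so I'm handing in.

```bash
python3 -c "
from h import *
a,b=load('top0'),load('top5')
for n,(y0,y1,x0,x1) in dict(teeth=(150,190,181,190),driver=(235,255,225,310),jar=(95,130,312,345)).items():
  print(n,np.abs(a['color'][y0:y1,x0:x1].astype(int)-b['color'][y0:y1,x0:x1]).mean().round(1))
print(ticket.close_job())"
```

```text
teeth 10.4
driver 12.1
jar 13.3
the job is handed in; nothing more can be done
None
```

The cassette is on the dock, against the backstop and held by the catch, and I handed the job in at about 25 s of the 53 s. The hand-in gives no verdict.

**What I did:** I lifted the aluminium cassette by its handle and left both orange look-alikes alone. I lowered it until the deck took the weight and slid it along the channel. The pin was felt at y ≈ 0.162 and the hard stop at 0.1774, where the wrist force reached about 15 N. I eased back, let go and moved the arm clear.

**Last checks:**
- **Catch:** a gentle backward pull met resistance about 3.8 mm from the stop, close to the 3.5 mm expected. After release, the top view shows both teeth standing behind the block, where they were at the start.
- **Cassette:** after release it stayed straight and centred against the backstop.
- **Pin:** I could not read its value or the catch joint's; both are inferred from the forces and pictures.
- **Bystanders:** my picture comparison settled nothing. The screwdriver and jar regions differed by about 12–13 grey levels, and I had no untouched area to compare that with. The teeth region differed by 10. The spanner was not compared. I felt no unexpected contact during the moves.

I viewed 9 pictures.

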